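Set the cam pulley to its timing mark and lock it with the pin

ROBOT

A 6-joint arm with a two-finger parallel gripper is mounted at the origin on a cart in front of the work surface, level with it; the furniture and walls round the work are solid. World frame = base frame: x ahead of the robot, y to its left, z up, the work surface at z = 0. Lengths are in m, angles in rad, forces in N, time in s.
With the tool pointing down it reaches from about 0.35 to 0.85 m from the base axis. Payload 8.1 kg.
Tool frame: the origin (TCP) lies on the centre line of the jaws, within the pads' length; the fingertips stand 17 mm ahead of it and the grasp point (between the pads) lies 2 mm behind it (r.tip_extent is the z of the fingertips in the tool frame, in m); z points along the fingers, y is the line along which they close (so a half turn about z gives the same grasp; the last joint's range is limited). The gripper opens to 93 mm and grips with 3 to 60 N. Pads are 15 mm wide; open, the fingers measure 128 mm over their backs; the gripper's body (75 mm by 188 mm) begins 65 mm behind the grasp point.
Start: joints at [-1.335, 0.13, 1.488, -0, 1.523, -0.085], TCP at [0.189, -0.569, 0.236] pointing down, gripper open.
Joint ranges: [-2.96, 2.96], [-0.89, 2.26], [0.02, 2.5], [-1.34, 4.48], [0, 2.73], [-2.66, 2.66]. Speed limits (rad/s): [2.39, 2.39, 2.79, 3.14, 3.14, 3.14].

INTERFACE

Orientations are given as a unit quaternion [x, y, z, w].
In Python, from rig import r gives the robot as it stands.
- The arm moves only by the tool jog_arm, never from a script. Its argument "motion" is a list of rows, each a list of 4 numbers: the shift along the world's x, y, z as a fraction of full scale, then the turn about the world's z as a fraction of full scale. In form: [[x, y, z, twist], ...]. A call has 1 to 10 rows; each row is the pose to reach, as a shift and turn from the pose commanded when the call began; what a row does not reach only later rows make up. Full scale, the value 1, is 120 mm for a shift and 90 degrees for a turn. A row lasts 1/10 s, in which the tool goes at most 50 mm and 8.59 degrees, less where a joint would pass 70% of its speed; a pose out of reach is approached as far as the arm can. A call with a number of a shift or a turn outside -1 to 1 is refused whole. A call with a gripper value outside its range is refused whole. "claw" is the closure, from 0 (fully open) to 1 (shut), set as the call begins (left out, the last holds). The fingers move at their own pace and stop on an object; "force" is the grip in N (left out, the last holds). Time passes only in rows, so rows that repeat a pose let the fingers close. It gives the time, the measured TCP pose, the force, the opening and the grip force at its end, in the units of the state.
- r.state(): the state, without advancing time (a new reading comes with each control period).
- r.get_image(name): name is "side" or "top"; returns a dict with "frame" (400x640x3 uint8, blue, green, red), "fx", "fy", "cx", "cy" (pixels), "R" (3x3) and "t" (3): a world point X has camera coordinates R X + t. Camera axes: x right, y down, z forward; pixel columns grow to the right and rows downward; lengths in m; the calibration is good to about 2 mm. A picture is of the moment at which its call begins. There is no depth.
- r.finish_job(): hands the job in; it is judged then, once.
Trained networks look in the newest picture that a camera, given by its name, has taken for a name from the list of things; names that differ only in an ending like _2 or _b are one class to them, and where a whole thing is asked for, a point or a joint stands for the part that bears it (a point fixed in the world has none). Each returns a list of dicts, best first, with "confidence" (0 to 1); they miss things now and then, are a little off and sometimes report something else, mostly with a low value. They report only what shows in the picture. A call takes as long as a camera call. They do not tell look-alikes from the thing itself.
- r.search_frame(thing, camera): "centre" ([row, column] in pixels, amid what is visible of it).
- r.spot_point(thing, camera): "centre" ([row, column] in pixels: a listed point, or the origin of a listed thing).
The state is a dict: "clock": time; "joints": joint angles; "qd": joint speeds; "tau": joint torques, N m; "position": TCP position; "orientation": TCP orientation; "contact_force": force on the tool from outside, world axes, zero at the start; "moment": the same for the moment, N m; "finger_gap": finger opening in m; "grip_force": force on a finger pad.
Only numpy, scipy, OpenCV 4.12 (cv2) and the standard library are available. Lean on these libraries where they do the work, as an engineer would, in place of code of your own. Each camera call takes 0.05 s, during which the arm holds its last target. There are 200 camera calls.

TASK

Set and lock the cam pulley of this engine before its belt goes on: turn the pulley until the white line on its rim faces the red pointer and let go of it, then take the brass-headed locking pin out of the wooden block and put it through the slot in the pulley into the hole in the case behind, fully home with its collar down on the pulley. That hole is in an eccentric bush, a few millimetres off the middle on some side, so with the pin standing lightly on the bush feel round for it, easing the pulley along and sliding in its slot, and never force the pin; let go of it at the end and leave the other things on the bench where they are.

Things in the scene. Friction and masses are not known exactly. Their poses are not given: they have to be found in the camera images.
- timing_case: Grey cast engine timing case lying face up, fixed to the bench; about 180 x 225 mm, casting 28 mm high. Origin on the bench under the axis of the big cam pulley; x points to the red pointer, y to the small fixed crank sprocket (axis 102 mm away, top 60 mm above the bench), z up.
- case_hole (a point): Middle of the flat square top (30 x 30 mm, 50 mm above the bench) of the clamped eccentric bush in the case, under the pulley, 44 mm from its axis towards the case's -y. The bush's locking hole is NOT here but 3.3 mm away in an unknown direction, and the pulley covers it. The hole is 9 mm wide, 20 mm deep, sharp edged. Over 30 N from the pin spoils the bush.
- cam_pulley (a joint): Turning of the cam pulley about its upright axis: 0 when the white line is exactly at the pointer, positive anticlockwise seen from above. It starts 0.6 to 1.4 rad anticlockwise, can be turned both ways and stays where it is left; the bearing's drag is about 0.15 N m (some 2 N at the rim).
- pulley_center (a point): Point on the axis of the pulley, a dark toothed wheel with five spokes, at the height of the rim's top. The rim is an upright ring, inner radius 58 mm, outer 67 mm (70 over the teeth), 50 to 74 mm above the bench: pinch it radially from above. Inside it the spokes are low (tops at 60 mm above the bench); the hub, radius 20 mm, reaches 69 mm, its bolt head 77 mm.
- rim_mark (a point): The white line on the top of the rim, at radius 62 mm, 74 mm above the bench.
- pointer_tip (a point): Tip of the red pointer on its grey lug (20 x 26 mm, 76 mm high, 80 to 100 mm from the pulley's axis), just outside the rim.
- pulley_hole (a point): Centre of the mouth of the pin slot in the pulley, 64 mm above the bench, 44 mm from the axis, a quarter turn clockwise (from above) from the white line. The slot is 9 mm wide and 16.5 mm long along the radius, with a 2 mm countersink, through a bright boss 26 x 34 mm spanning 64 to 52 mm above the bench; 2 mm below is the top of the bush.
- lock_pin: Loose steel pin, 80 g, standing in the wooden block. Origin at its tip, z up along the pin. Shank 8 mm thick, 32 mm long; then a 16 mm collar, an 11 mm neck, and a round brass head 16 mm thick, 58 to 88 mm above the tip, to grip it by. Home, its tip is 32 mm above the bench and its collar rests on the pulley's boss; while it only stands on the bush the tip is at 50 mm.
- pin_rest: Fixed wooden block 56 (x) x 110 (y) x 40 mm high, origin at the centre of its underside. The pin stands in a loose 10 mm hole 30 mm towards -y of the middle, its tip 8 mm above the bench, its collar on the block's top. Two drill bits stand fixed in it 12 and 36 mm towards +y, up to 64 mm above the bench.
- jar: Empty glass jar with a white lid, 64 mm in diameter, 97 mm high, origin at the centre of its underside; leave it.
- card_box: Little dark open card box, 88 x 104 x 108 mm, origin at the centre of its underside; leave it.
- spool: Spool of orange thread, 43 mm in diameter, 47 mm high, origin at the centre of its underside; leave it.
- tape: Roll of yellow tape, 56 mm in diameter, 22 mm high, lying flat, origin at the centre of its underside; leave it.
Mind the look-alikes: they are no part of the job. Leave any blue look-alike of the lock_pin alone.

How it is judged:
On the way:
1. the white line faces the pointer (within 0.06 rad), the pulley is let go of and at rest, and the pin still stands in the wooden block (value of joint cam_pulley between -0.06 and 0.06 rad and velocity of joint cam_pulley between -0.02 and 0.02 rad/s and contact force between the fingers and timing_case below 0.5 N and distance between lock_pin and pin_rest below 0.04 m), for 0.2 s.
At the end, for the whole second after the job is handed in: the pin stands at rest, upright within 0.1 rad, through the pulley's slot and home in the case behind: its tip within 6 mm of the bush's middle and 29 to 34.5 mm above the bench, that is its collar within 2.5 mm of the pulley; the white line is at the pointer within 0.12 rad (z of lock_pin in the frame of timing_case between 0.029 and 0.0345 m and horizontal distance between lock_pin and case_hole below 0.006 m and angle between lock_pin's own z axis and vertical below 0.1 rad and value of joint cam_pulley between -0.12 and 0.12 rad and linear speed of lock_pin below 0.01 m/s); the robot touches nothing.
It fails at once if the pin is pressed on the case or the pulley with over 30 N (contact force between lock_pin and timing_case above 30 N).
It fails at once if the jar, the card box, the spool or the tape is moved by over 30 mm (distance of any of jar, card_box, spool, tape from where it was at the start of the episode above 0.03 m).
It also fails if it takes over 72 s, if anything falls off the work surface, if the arm or the gripper's body presses on something with over 40 N, if the wrist force passes 120 N, or if a joint passes its speed limit or range.

## Working session

There is one attempt and no reset: what is moved stays moved. The work goes in short steps, Python scripts to look and compute and a tool call to move; the robot and the scene stay as the last step left them, time stands still between calls to the robot, and variables do not carry over. Pictures are saved under pics/ and viewed, at most 10 in all, crops included, and the job is handed in when it is done.

Besides the shell and the picture viewer there is one more tool, called after "Request:" as name([rows], argument=value, ...), one row to a line, values as JSON. jog_arm: Moves the arm, as the interface text tells. Shift numbers are shares of 120 mm and turn numbers shares of 90 degrees, none past 1 either way. Its arguments: {"type":"object","properties":{"motion":{"type":"array","items":{"type":"array","items":{"type":"number"}}},"claw":{"type":"number"},"force":{"type":"number"}},"required":["motion"]}

```bash
mkdir -p pics
cat > h.py <<'E'
from rig import r
import numpy as np, cv2
def ray(im,rc):
    R=np.array(im["R"]);t=np.array(im["t"])
    d=R.T@np.array([(rc[1]-im["cx"])/im["fx"],(rc[0]-im["cy"])/im["fy"],1]); c=-R.T@t
    return c,d/np.linalg.norm(d)
def atz(im,rc,z):
    c,d=ray(im,rc); return c+d*(z-c[2])/d[2]
def proj(im,X):
    p=np.array(im["R"])@np.array(X)+np.array(im["t"]); return im["fy"]*p[1]/p[2]+im["cy"],im["fx"]*p[0]/p[2]+im["cx"]
def tri(a,pa,b,pb):
    c1,d1=ray(a,pa);c2,d2=ray(b,pb)
    s=np.linalg.lstsq(np.array([d1,-d2]).T,c2-c1,rcond=None)[0]
    return (c1+s[0]*d1+c2+s[1]*d2)/2, np.linalg.norm(c1+s[0]*d1-c2-s[1]*d2)
E
python3 - <<'E'
from h import *
np.set_printoptions(precision=4,suppress=True)
a=r.get_image("top");b=r.get_image("side")
cv2.imwrite("pics/t0.png",a["frame"]);cv2.imwrite("pics/s0.png",b["frame"])
Z=dict(pulley_center=.074,rim_mark=.074,pointer_tip=.074,pulley_hole=.064,lock_pin=.008,pin_rest=0,timing_case=0,jar=0,card_box=0,spool=0,tape=0)
for n,z in Z.items():
    for nm,im in(("top",a),("side",b)):
        for q in r.spot_point(n,nm)[:3]:
            print(n,nm,np.round(q["centre"],1),round(q["confidence"],2),atz(im,q["centre"],z))
print(r.state()); print([ -np.array(i["R"]).T@np.array(i["t"]) for i in (a,b)])
E
```

```text
pulley_center top [201.4 332.1] 0.79 [ 0.5105 -0.0243  0.074 ]
pulley_center side [196.4 327.9] 0.82 [ 0.5106 -0.0113  0.074 ]
rim_mark top [189.8 313.7] 0.96 [0.5474 0.0292 0.074 ]
rim_mark side [203.4 307.8] 0.9 [0.5557 0.0269 0.074 ]
pointer_tip top [177.6 329.9] 0.87 [ 0.5832 -0.0204  0.074 ]
pointer_tip side [191.2 301.8] 0.71 [ 0.5807 -0.0223  0.074 ]
pulley_hole top [189.2 342.4] 0.74 [ 0.5487 -0.0568  0.064 ]
pulley_hole side [190.2 314.4] 0.75 [ 0.5517 -0.0464  0.064 ]
lock_pin top [235.5 272.1] 0.6 [0.4224 0.1615 0.008 ]
lock_pin top [228.8 249.8] 0.47 [0.4451 0.2302 0.008 ]
lock_pin side [269.5 348. ] 0.74 [0.4344 0.1746 0.008 ]
lock_pin side [291.3 339.6] 0.45 [0.4447 0.2449 0.008 ]
pin_rest top [228.9 239.8] 0.82 [0.4468 0.2625 0.    ]
pin_rest side [299.9 339.9] 0.75 [ 0.4415  0.2622 -0.    ]
timing_case top [204.1 334. ] 0.98 [ 0.5159 -0.0322  0.    ]
timing_case top [176.  237.5] 0.38 [0.6162 0.2705 0.    ]
timing_case side [214.6 328.4] 0.59 [ 0.5109 -0.0308  0.    ]
jar top [230.8 391. ] 0.69 [ 0.4269 -0.2044  0.    ]
jar top [231.8 238.3] 0.6 [0.4379 0.2671 0.    ]
[... 345 characters left out ...]
3 360.2] 0.21 [ 0.4508 -0.292   0.    ]
tape top [195.6 208.6] 0.66 [0.5555 0.3616 0.    ]
tape side [329.7 280.9] 0.89 [0.5497 0.3622 0.    ]
{'clock': 1.2, 'joints': array([-1.3354,  0.1304,  1.4882, -0.    ,  1.523 , -0.0854]), 'qd': array([ 0.0006,  0.001 ,  0.0002, -0.0025, -0.0003, -0.0008]), 'tau': array([  0.0001, -55.9754, -49.2058,   0.0771,   0.0228,  -0.    ]), 'position': array([ 0.1892, -0.5694,  0.2356]), 'orientation': array([ 0.9872,  0.1597, -0.    , -0.    ]), 'contact_force': array([-0.5345,  0.081 ,  0.6187]), 'moment': array([0.0237, 0.0049, 0.0104]), 'grip_force': 0.0, 'finger_gap': 0.09277150775693639}
[array([0.2569, 0.0171, 1.3976]), array([0.3749, 0.9709, 0.7914])]
```

View pics/t0.png

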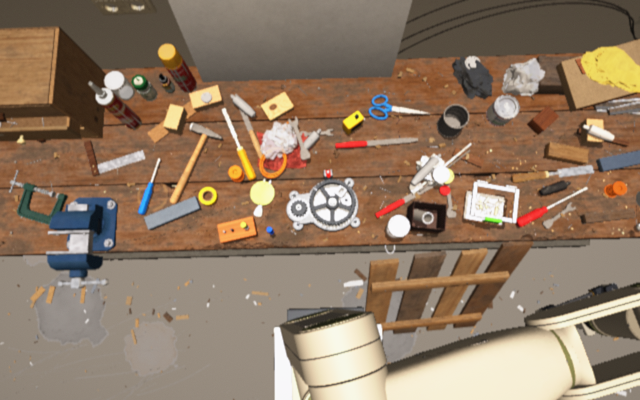

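View pics/s0.png

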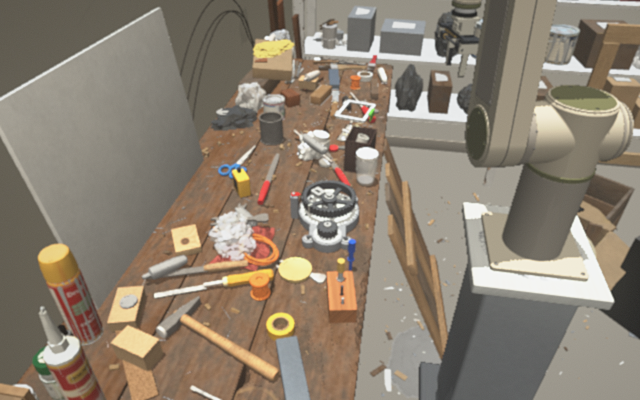

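The top view shows the pulley near (203,333), the pointer near (174,328), the wooden block near (229,238) with the brass head, and the blue look-alike standing free near (232,270). I'll zoom in.

Run:
```python
import cv2,numpy as np
a=cv2.imread("pics/t0.png")[165:250,205:375];b=cv2.imread("pics/s0.png")[175:325,265:375]
a=cv2.resize(a,None,fx=4.4,fy=4.4,interpolation=cv2.INTER_CUBIC)
cv2.imwrite("pics/t0c.png",a)
cv2.imwrite("pics/s0c.png",cv2.resize(b,None,fx=4,fy=4,interpolation=cv2.INTER_CUBIC))
```

```text
(no output)
```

View pics/t0c.png

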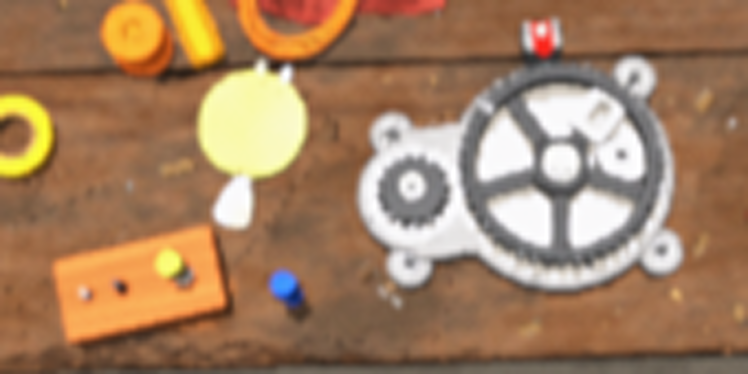

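View pics/s0c.png

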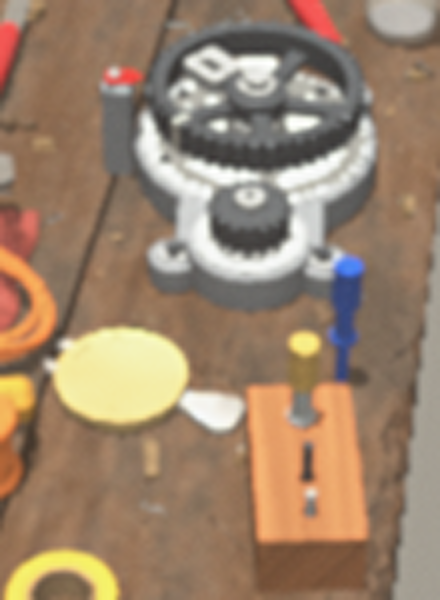

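The mark sits about 0.97 rad anticlockwise of the pointer. The brass pin is at the block's right end, and the blue one stands free. Next, a pose fit from both views.

```bash
cat > fit.py <<'E'
from h import *
from scipy.optimize import least_squares
np.set_printoptions(precision=4,suppress=True)
def fit(a,b,obs):
    # obs: (im, rc, local xyz)
    def f(p):
        e=[]
        for v,rc,l in obs:
            c,s=np.cos(p[2]),np.sin(p[2])
            X=[p[0]+c*l[0]-s*l[1],p[1]+s*l[0]+c*l[1],l[2]]
            e+=list(np.array(proj((a,b)[v],X))-rc)
        return np.array(e)
    q=least_squares(f,[.51,-.02,0],loss="soft_l1"); return q.x,f(q.x)
E
python3 - <<'E'
from fit import *
a=r.get_image("top");b=r.get_image("side")
ct=lambda x,y:(165+y/4.4-.4,205+x/4.4-.4)
cs=lambda x,y:(175+y/4-.4,265+x/4-.4)
obs=[(0,ct(560,161),(0,0,.077)),(0,ct(411,187),(0,.102,.06)),(1,cs(256,76),(0,0,.077)),(1,cs(250,195),(0,.102,.06)),
 (0,(201.4,332.1),(0,0,.074)),(1,(196.4,327.9),(0,0,.074)),(0,ct(541,38),(.09,0,.076)),(1,cs(120,75),(.09,0,.076))]
p,e=fit(a,b,obs);print(p,e.reshape(-1,2))
for nm,im,pt in(("top",a,ct(485,102)),("side",b,(203.4,307.8))):
    X=atz(im,pt,.074);d=X[:2]-p[:2];print(nm,X,np.hypot(*d),np.arctan2(d[1],d[0])-p[2])
# pin head top z=.096, collar z .04
print(tri(a,ct(170,262),b,cs(304,344)),atz(a,ct(170,262),.093),atz(b,cs(304,346),.096))
print("collar",atz(a,ct(184,279),.042),atz(b,cs(303,412),.046))
print("drills",[atz(a,ct(*q),.064) for q in((120,286),(84,293))],[atz(b,cs(*q),.064) for q in ((308,445),(311,493))])
# block corners top z=.04
print("block",[atz(a,ct(*q),.04)[:2] for q in((53,265),(212,225),(229,307),(70,342))])
print("blue",atz(a,ct(286,285),.08),atz(b,cs(348,265),.09))
print(r.search_frame("lock_pin","top"),r.search_frame("lock_pin","side"))
E
```

```text
[ 0.5099 -0.0225  0.1113] [[ 0.2251 -0.3624]
 [ 0.154  -0.4033]
 [-0.6214  0.2396]
 [-0.185   0.0335]
 [ 0.2075 -0.613 ]
 [-2.4708  0.9175]
 [-0.9558 -0.47  ]
 [-1.3304 -0.6907]]
top [0.5534 0.0256 0.074 ] 0.06484946325662592 0.7242046798699314
side [0.5557 0.0269 0.074 ] 0.0673016673831169 0.7118559624789053
(array([0.4472, 0.2364, 0.0921]), np.float64(0.0014484138678195)) [0.4478 0.2362 0.093 ] [0.4459 0.2421 0.096 ]
collar [0.4432 0.2352 0.042 ] [0.4449 0.2405 0.046 ]
drills [array([0.4368, 0.2748, 0.064 ]), array([0.4328, 0.299 , 0.064 ])] [array([0.4376, 0.2811, 0.064 ]), array([0.432 , 0.3133, 0.064 ])]
block [array([0.4559, 0.3257]), array([0.4804, 0.2162]), array([0.4233, 0.2047]), array([0.4026, 0.3133])]
blue [0.432  0.1612 0.08  ] [0.4308 0.1675 0.09  ]
[{'centre': [190.9, 206.1], 'confidence': 0.51}, {'centre': [173.1, 236.9], 'confidence': 0.37}] [{'centre': [267.8, 341.1], 'confidence': 0.7}, {'centre': [250.5, 349.3], 'confidence': 0.64}, {'centre': [211.5, 327.3], 'confidence': 0.17}]
```

Request:
jog_arm([
  [0.437,0.87,0,0.21],
  [0.437,0.87,0,0.21],
  [0.437,0.87,0,0.21],
  [0.437,0.87,0,0.21],
], claw=0.55, force=30)

```text
clock: 1.8
position: [0.2429, -0.4635, 0.236]
orientation: [0.947, 0.321, 0.0, 0.0]
contact_force: [0.4, -1.3, 0.5]
finger_gap: 0.0655
grip_force: 0.0
```

Request:
jog_arm([
  [0.437,0.87,0,0.21],
  [0.437,0.87,0,0.21],
  [0.437,0.87,0,0.21],
  [0.437,0.87,0,0.21],
])

```text
clock: 2.2
position: [0.2949, -0.3601, 0.2361]
orientation: [0.882, 0.471, 0.0, 0.001]
contact_force: [0.9, 0.0, 0.4]
finger_gap: 0.0422
grip_force: 0.0
```

Request:
jog_arm([
  [0.437,0.87,0,0.21],
  [0.437,0.87,0,0.21],
  [0.437,0.87,0,0.21],
  [0.437,0.87,0,0.21],
])

```text
clock: 2.6
position: [0.3473, -0.2562, 0.2361]
orientation: [0.793, 0.609, -0.0, 0.0]
contact_force: [0.8, -0.5, 0.3]
finger_gap: 0.042
grip_force: 0.0
```

Request:
jog_arm([
  [0.437,0.87,0,0.21],
  [0.437,0.87,0,0.21],
  [0.437,0.87,0,0.21],
  [0.437,0.87,0,0.21],
])

```text
clock: 3.0
position: [0.3998, -0.1521, 0.2359]
orientation: [0.682, 0.731, -0.0, 0.0]
contact_force: [0.3, -0.5, 0.8]
finger_gap: 0.042
grip_force: 0.0
```

Request:
jog_arm([
  [0.437,0.87,0,0.21],
  [0.437,0.87,0,0.21],
  [0.437,0.87,0,0.21],
  [0.437,0.87,0,0.21],
  [0.437,0.87,0,0.21],
])

```text
clock: 3.5
position: [0.4514, -0.0494, 0.2355]
orientation: [0.554, 0.832, -0.001, 0.0]
contact_force: [0.3, -0.4, -0.6]
finger_gap: 0.0415
grip_force: 0.0
```

Request:
jog_arm([
  [0,0.015,-0.9,0],
  [0,0.015,-0.9,0],
  [0,0.015,-0.9,0],
  [0,0.015,-0.9,0],
])

```text
clock: 3.9
position: [0.4498, -0.0469, 0.1266]
orientation: [0.554, 0.832, -0.001, -0.002]
contact_force: [0.4, -0.1, 1.1]
finger_gap: 0.042
grip_force: 0.0
```

Request:
jog_arm([
  [0,0,-0.2,0],
  [0,0,-0.39,0],
  [0,0,-0.39,0],
  [0,0,-0.39,0],
])

```text
clock: 4.3
position: [0.4528, -0.0464, 0.0833]
orientation: [0.553, 0.833, 0.0, 0.001]
contact_force: [0.4, 0.2, -0.3]
finger_gap: 0.0423
grip_force: 0.0
```

Run:
```python
from h import *
a=r.get_image("top");b=r.get_image("side")
x=cv2.resize(a["frame"][165:235,290:375],None,fx=5,fy=5,interpolation=3);y=cv2.resize(b["frame"][165:235,280:365],None,fx=5,fy=5,interpolation=3)
cv2.imwrite("pics/g1.png",np.vstack([x,y])[:600]);print(r.state()["contact_force"],r.state()["position"])
cv2.imwrite("pics/g1.png",cv2.resize(np.hstack([x,y]),(800,330)))
```

```text
[-0.20345997 -0.91876304  0.14896989] [ 0.45328079 -0.04628072  0.08359973]
```

View pics/g1.png

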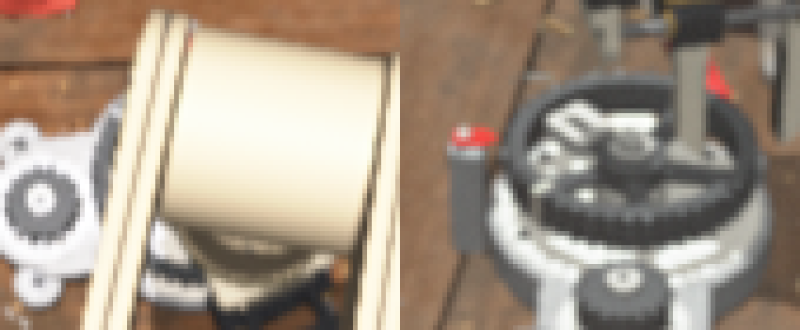

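The side view shows one finger inside the rim near (690,110) in the crop and the other outside it. I'll close on the rim.

Request:
jog_arm([
  [-0.01,0,-0.02,0],
  [-0.01,0,-0.02,0],
  [-0.01,0,-0.02,0],
  [-0.01,0,-0.02,0],
  [-0.01,0,-0.02,0],
  [-0.01,0,-0.02,0],
], claw=1, force=25)

```text
clock: 5.0
position: [0.4507, -0.0455, 0.0786]
orientation: [0.553, 0.833, 0.0, 0.0]
contact_force: [3.6, 1.3, -2.2]
finger_gap: 0.0075
grip_force: 25.0
```

Run:
```python
from h import *
s=r.state();print(s["contact_force"],s["position"],s["finger_gap"],s["grip_force"],s["moment"])
```

```text
[ 3.60919539  1.30511774 -2.22848851] [ 0.45070916 -0.04550269  0.07856786] 0.0075058186408469086 24.987030923366547 [ 0.10381542 -0.66250262 -0.12127993]
```

Request:
jog_arm([
  [-0.019,0.06,0,-0.076],
  [-0.031,0.123,0,-0.153],
  [-0.036,0.186,0,-0.229],
  [-0.033,0.25,0,-0.306],
  [-0.022,0.313,0,-0.382],
  [-0.004,0.373,0,-0.458],
  [-0.004,0.373,0,-0.458],
  [-0.004,0.373,0,-0.458],
])

```text
clock: 5.8
position: [0.4518, -0.0018, 0.0786]
orientation: [0.811, 0.585, 0.001, 0.002]
contact_force: [12.7, -5.8, -11.4]
finger_gap: 0.0075
grip_force: 25.0
```

Run:
```python
from h import *
s=r.state();print(s["contact_force"],s["position"],s["orientation"],s["finger_gap"],s["moment"])
b=r.get_image("side");p=np.array([.510,-.0225]);yaw=.111
for q in r.spot_point("rim_mark","side")[:2]+r.spot_point("pointer_tip","side")[:2]:
    X=atz(b,q["centre"],.074);d=X[:2]-p;print(q,X,np.hypot(*d),np.arctan2(d[1],d[0])-yaw)
cv2.imwrite("pics/s2.png",cv2.resize(b["frame"][170:240,270:370],None,fx=7,fy=7,interpolation=3))
```

```text
[ 12.65483495  -5.77851331 -11.39769736] [ 0.45175592 -0.00178357  0.0785841 ] [0.81082823 0.58527874 0.00124456 0.00219591] 0.007541048586221139 [-1.00069716 -2.24896432 -0.20988741]
{'centre': [191.4, 303.0], 'confidence': 0.62} [ 0.57742139 -0.02200098  0.074     ] 0.0674232330841002 -0.10359860502021287
{'centre': [193.3, 301.9], 'confidence': 0.91} [ 0.57859634 -0.01320599  0.074     ] 0.06922309625917143 0.023668404173859778
```

View pics/s2.png

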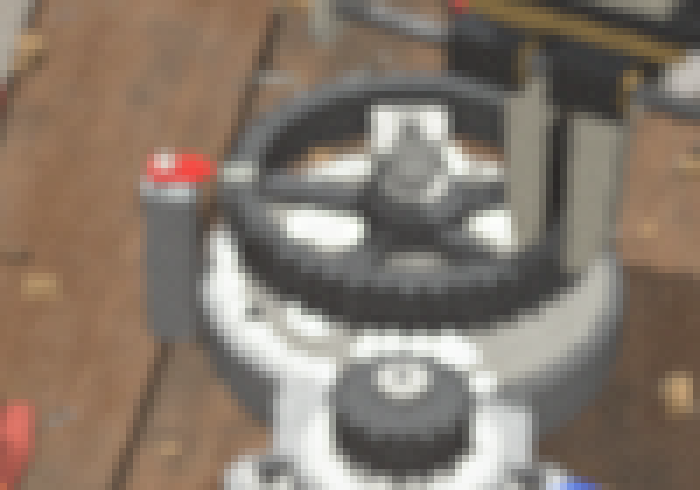

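The white mark at crop (237,170) lies against the pointer tip at (215,168). I'll release, lift and move towards the pin, then check from above.

Request:
jog_arm([
  [0,0,0,0],
  [0,0,0,0],
  [0,0,0,0],
  [0,0,0,0],
  [0,0,0.4,0],
  [0,0,0.8,0],
  [0,0,0.8,0],
], claw=0.6)

```text
clock: 6.65
position: [0.4538, -0.0012, 0.1818]
orientation: [0.811, 0.585, 0.004, 0.004]
contact_force: [1.7, -1.0, 0.7]
finger_gap: 0.0371
grip_force: 0.0
```

Request:
jog_arm([
  [0,0.98,0,0.16],
  [0,0.98,0,0.16],
  [0,0.98,0,0.16],
  [0,0.98,0,0.16],
])

```text
clock: 7.05
position: [0.4493, 0.119, 0.1741]
orientation: [0.73, 0.684, 0.0, -0.0]
contact_force: [-0.8, -0.1, -0.3]
finger_gap: 0.0372
grip_force: 0.0
```

Request:
jog_arm([
  [0,0.98,0,0.17],
  [0,0.98,0,0.17],
  [0,0.98,0,0.17],
  [0,0.98,0,0.17],
  [0,0.98,0,0.17],
])

```text
clock: 7.55
position: [0.4497, 0.2334, 0.174]
orientation: [0.634, 0.774, -0.001, 0.0]
contact_force: [-0.2, -0.3, -0.4]
finger_gap: 0.0369
grip_force: 0.0
```

Run:
```python
from h import *
s=r.state();print(s["position"],s["orientation"])
p=np.array([.510,-.0225]);yaw=.111
I={}
for v in("top","side"):
  b=I[v]=r.get_image(v)
  for n,z in(("rim_mark",.074),("pointer_tip",.076),("pulley_hole",.064),("pulley_center",.074)):
    for q in r.spot_point(n,v)[:2]:
      X=atz(b,q["centre"],z);d=X[:2]-p;print(v,n,q,X,np.hypot(*d),np.arctan2(d[1],d[0])-yaw)
x=cv2.resize(I["top"]["frame"][165:230,290:375],(400,306),interpolation=3);y=cv2.resize(I["side"]["frame"][170:235,280:365],(400,306),interpolation=3)
x2=cv2.resize(I["top"]["frame"][200:250,215:280],(400,290),interpolation=3);y2=cv2.resize(I["side"]["frame"][230:310,300:404],(400,290),interpolation=3)
cv2.imwrite("pics/c3.png",np.vstack([np.hstack([x,y]),np.hstack([x2,y2])]))
np.save("I.npy",I,allow_pickle=True)
```

```text
[0.44971724 0.23335459 0.17397637] [ 6.33686125e-01  7.73590006e-01 -6.23364319e-04  9.51931831e-05]
top rim_mark {'centre': [180.7, 329.0], 'confidence': 0.95} [ 0.57376845 -0.01733959  0.074     ] 0.06397690750610088 -0.030251744532164823
top rim_mark {'centre': [201.3, 333.6], 'confidence': 0.46} [ 0.51067377 -0.02874611  0.074     ] 0.006282349396293187 -1.5743415330519026
top pointer_tip {'centre': [177.4, 328.1], 'confidence': 0.95} [ 0.58350846 -0.01495594  0.076     ] 0.07389456281027608 -0.008729644720275972
top pulley_hole {'centre': [200.9, 345.6], 'confidence': 0.85} [ 0.51268491 -0.06488174  0.064     ] 0.0424666975734753 -1.6185303091635377
top pulley_center {'centre': [200.6, 331.5], 'confidence': 0.73} [ 0.51297873 -0.02261139  0.074     ] 0.0029808154485520574 -0.1483787467721395
side rim_mark {'centre': [193.0, 301.2], 'confidence': 0.65} [ 0.58062765 -0.01419828  0.074     ] 0.07111387872907449 0.006005163888165604
side pulley_hole {'centre': [189.5, 326.6], 'confidence': 0.87} [ 0.52056505 -0.05515343  0.064     ] 0.03432006367038965 -1.3688756759198573
side pulley_center {'centre': [194.2, 329.4], 'confidence': 0.7} [ 0.50829269 -0.02154073  0.074     ] 0.0019583417216980526 2.518690352308679
```

View pics/c3.png

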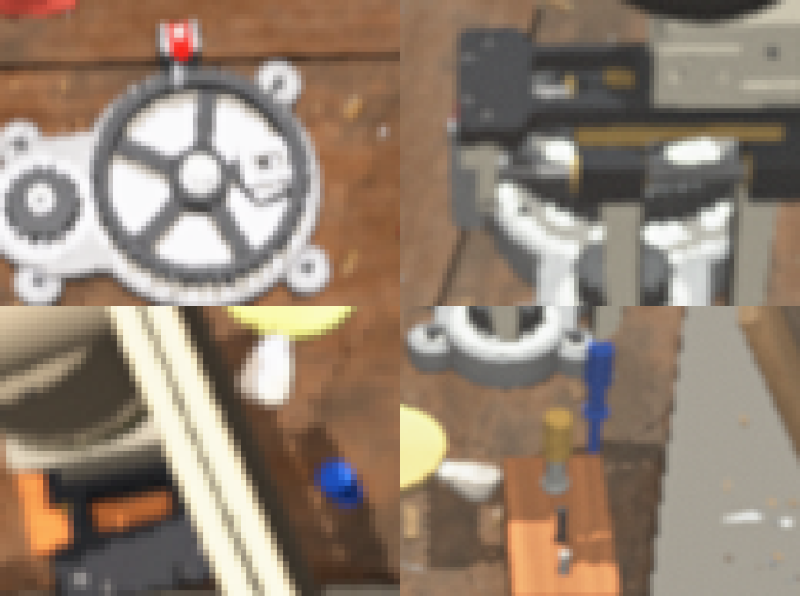

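The top view shows the mark at crop (179,73), just below the pointer tip at (181,57), and the slot at (263,160). The pin is still in the block. I'll measure more finely.

Run:
```python
from fit import *
I=np.load("I.npy",allow_pickle=True).item();a=I["top"];f=a["frame"].astype(int)
g=f.sum(2)//3
print(g[174:190,321:337])
red=np.clip(f[...,2]-np.maximum(f[...,0],f[...,1])-60,0,None)[168:182,320:338]
yy,xx=np.mgrid[168:182,320:338];print("red per row",[(i+168,round((red[i]*xx[i]).sum()/red[i].sum(),2),int(red[i].sum())) for i in range(14) if red[i].sum()>60])
# dark ring fit: project model ring at yaw; refine centre by maximizing darkness of rim top annulus
from scipy.ndimage import map_coordinates as mc
from scipy.optimize import minimize
th=np.linspace(0,2*np.pi,180,endpoint=False)
def score(c):
    s=0
    for rad,w in((.0605,1),(.0625,1),(.0645,1),(.0545,-.5),(.0745,-.7)):
        P=np.array([proj(a,[c[0]+rad*np.cos(t),c[1]+rad*np.sin(t),.074]) for t in th[:]])
        s+=w*mc(g.astype(float),P.T,order=1).mean()
    return s
q=minimize(score,[.511,-.0225],method="Nelder-Mead",options=dict(initial_simplex=[[.511,-.0225],[.516,-.0225],[.511,-.0175]]));print(q.x,q.fun)
for P,z in(((180.7,329.0),.074),((177.4,328.1),.076)):
    X=atz(a,P,z)[:2]-q.x;print(np.hypot(*X),np.arctan2(X[1],X[0]))
```

```text
[[109 103 118 195 220 162 120 117 119 167 208 159 122 113 111 113]
 [113 105 104 164 204 157 112 106 109 138 159 127 119 118 118 116]
 [109 101  84 106 143 120 103 105 103  93  85  85 105 111 109 107]
 [ 84  78  62  58  69  71  92  92  82  62  52  60  76  80  79  76]
 [ 59  58  54  49  50  80 128 100  72  58  59  70  76  74  71  68]
 [ 78  76  78  68  64 113 185 151 111  88  84  95 101 102 100  92]
 [100 100 108 100  87 132 206 182 133 110 108 113 115 115 117 111]
 [126 125 123 116 106 137 196 180 133 115 115 115 115 116 116 116]
 [143 133 124 117 112 132 179 161 109  88  86  86  87  89  92  99]
 [132 125 116 109  92  99 131 117  82  75  75  66  61  65  68  70]
 [116 109  94  82  71  84 109 115 125 133 138 106  92  90  91  87]
 [ 94  87  89 101 117 152 170 176 183 183 167 128 113 114 118 141]
 [ 78 114 154 169 179 196 203 206 215 211 176 129 117 116 133 184]
 [116 168 202 215 216 218 219 226 240 241 203 139 118 116 146 217]
 [176 202 225 240 243 242 242 244 250 250 209 138 117 114 163 241]
 [214 226 242 249 250 250 250 249 251 250 192 127 117 116 175 249]]
red per row [(170, np.float64(327.25), 134), (171, np.float64(327.66), 91), (172, np.float64(328.08), 131), (173, np.float64(327.96), 337), (174, np.float64(327.96), 527), (175, np.float64(328.06), 579), (176, np.float64(328.1), 492), (177, np.float64(328.18), 186)]
[ 0.5057 -0.024 ] 95.11904965031749
0.06837854208974105 0.0970331860378718
0.07831670181621699 0.11527819955690106
```

Pixel profile: the mark is at column 327.4 (row 180) and the pointer and lug at column 328.0 (row 175). With the axis near (201.5,332), the mark is about 0.065 rad too far anticlockwise, so I'll regrip and trim it.

Request:
jog_arm([
  [0,-0.98,0,-0.17],
  [0,-0.98,0,-0.17],
  [0,-0.98,0,-0.17],
  [0,-0.98,0,-0.17],
])

```text
clock: 8.45
position: [0.4499, 0.1146, 0.1746]
orientation: [0.732, 0.681, -0.0, 0.0]
contact_force: [-0.9, 0.4, 0.4]
finger_gap: 0.0371
grip_force: 0.0
```

Request:
jog_arm([
  [0,-0.98,0,-0.16],
  [0,-0.98,0,-0.16],
  [0,-0.98,0,-0.16],
  [0,-0.98,0,-0.16],
  [0,-0.98,0,-0.16],
])

```text
clock: 8.95
position: [0.4499, -0.0, 0.1745]
orientation: [0.811, 0.585, 0.0, -0.0]
contact_force: [-0.0, 1.0, -0.0]
finger_gap: 0.0371
grip_force: 0.0
```

Request:
jog_arm([
  [0.02,0,-0.4,0],
  [0.02,0,-0.7,0],
  [0.02,0,-0.8,0],
  [0.02,0,-0.8,0],
  [0.02,0,-0.8,0],
])

```text
clock: 9.45
position: [0.4525, 0.0004, 0.079]
orientation: [0.81, 0.586, 0.0, -0.0]
contact_force: [0.5, 0.5, 0.8]
finger_gap: 0.0371
grip_force: 0.0
```

Request:
jog_arm([
  [0,0,0,0],
  [0,0,0,0],
  [0,0,0,0],
  [0,0,0,0],
  [0,0,0,0],
], claw=1)

```text
clock: 9.95
position: [0.4522, -0.001, 0.0787]
orientation: [0.811, 0.585, 0.0, 0.0]
contact_force: [-1.3, -0.1, 1.6]
finger_gap: 0.0078
grip_force: 25.0
```

Request:
jog_arm([
  [0.006,0.016,0,-0.02],
  [0.014,0.039,0,-0.048],
  [0.014,0.039,0,-0.048],
  [0.014,0.039,0,-0.048],
])

```text
clock: 10.35
position: [0.4541, 0.0032, 0.0787]
orientation: [0.832, 0.555, -0.0, 0.001]
contact_force: [1.2, -5.4, -0.8]
finger_gap: 0.0075
grip_force: 25.0
```

Request:
jog_arm([
  [0,0,0,0],
  [0,0,0,0],
  [0,0,0,0],
  [0,0,0,0],
  [0,0,0.4,0],
  [0,0,0.8,0],
  [0,0,0.8,0],
], claw=0.6)

```text
clock: 11.05
position: [0.4579, 0.0036, 0.1818]
orientation: [0.832, 0.555, 0.004, 0.004]
contact_force: [-0.1, -0.4, 0.3]
finger_gap: 0.0375
grip_force: 0.0
```

Request:
jog_arm([
  [0,0.96,0,0.18],
  [0,0.96,0,0.18],
  [0,0.96,0,0.18],
  [0,0.96,0,0.18],
])

```text
clock: 11.45
position: [0.4534, 0.1212, 0.1741]
orientation: [0.745, 0.667, 0.0, -0.0]
contact_force: [-0.4, 0.1, 0.5]
finger_gap: 0.0372
grip_force: 0.0
```

Request:
jog_arm([
  [-0.04,0.96,0,0.18],
  [-0.04,0.96,0,0.18],
  [-0.04,0.96,0,0.18],
  [-0.04,0.96,0,0.18],
  [-0.04,0.96,0,0.18],
])

```text
clock: 11.95
position: [0.449, 0.2332, 0.174]
orientation: [0.645, 0.764, -0.001, 0.0]
contact_force: [-0.3, -0.2, 0.6]
finger_gap: 0.0375
grip_force: 0.0
```

```bash
cat > mk.py <<'E'
from fit import *
a=r.get_image("top");f=a["frame"].astype(int);g=f.sum(2)//3
s=r.state();print(s["position"],s["orientation"],s["clock"])
print(g[176:184,322:334])
for i in range(179,183):
    w=np.clip(g[i,322:334]-np.median(g[i,322:334])-8,0,None);print(i,(w*np.arange(322,334)).sum()/w.sum())
c=np.array([.510,-.0225])
print("axis px",proj(a,[*c,.074]),[proj(a,[c[0]+.0625*np.cos(t),c[1]+.0625*np.sin(t),.074]) for t in(.08,.11,.14)],[proj(a,[c[0]+.085*np.cos(t),c[1]+.085*np.sin(t),.076]) for t in(.08,.11,.14)])
E
python3 mk.py
```

```text
[0.4492 0.2328 0.1741] [ 0.6452  0.764  -0.0005  0.0001] 12.0
[[101  84 106 143 121 104 105 104  92  84  84 106]
 [ 77  62  58  71  67  78  97  99  68  53  60  75]
 [ 59  53  49  48  51  72 113 143  93  66  77  79]
 [ 77  75  66  62  75 100 157 213 148 104 119 113]
 [106 107 101 102 116 119 173 241 176 122 129 124]
 [132 136 121 121 128 119 160 226 176 123 117 117]
 [129 135 123 116 116 109 124 167 133  92  84  85]
 [117 118 110  92  85  82  79  98  92  82  77  62]]
179 329.15
180 329.0219512195122
181 329.0060975609756
182 328.0740740740741
axis px (np.float64(201.58820413480225), np.float64(331.4987991575606)) [(np.float64(181.17606550289673), np.float64(329.0727086459715)), (np.float64(181.25355152638036), np.float64(328.45026336845734)), (np.float64(181.34917138771598), np.float64(327.83052314143004))] [(np.float64(173.75334958335088), np.float64(328.2208280135708)), (np.float64(173.85846879489912), np.float64(327.3758674980537)), (np.float64(173.9881222521803), np.float64(326.53456054189104))]
```

The mark is now at column 329.05, giving a direction within about 0.015 rad of the pointer. Now the pin, at about (0.447, 0.236).

Request:
jog_arm([
  [-0.017,0.027,-0.3,0.02],
  [-0.017,0.027,-0.6,0.02],
  [-0.017,0.027,-0.76,0.02],
  [-0.017,0.027,-0.76,0.02],
  [-0.017,0.027,-0.76,0.02],
])

```text
clock: 12.5
position: [0.4473, 0.2363, 0.0836]
orientation: [0.633, 0.774, -0.0, 0.0]
contact_force: [0.8, -0.7, 1.0]
finger_gap: 0.0369
grip_force: 0.0
```

Request:
jog_arm([
  [0,0,0,0],
  [0,0,0,0],
  [0,0,0,0],
  [0,0,0,0],
], claw=1, force=30)

```text
clock: 12.9
position: [0.447, 0.2377, 0.0843]
orientation: [0.632, 0.775, 0.0, -0.0]
contact_force: [-3.8, -1.8, 7.3]
finger_gap: 0.0154
grip_force: 30.0
```

Request:
jog_arm([
  [0,0,0.2,0],
  [0,0,0.5,0],
  [0,0,0.9,0],
  [0,0,1,0],
  [0,0,1,0],
])

```text
clock: 13.4
position: [0.4487, 0.2383, 0.2065]
orientation: [0.632, 0.775, 0.003, 0.001]
contact_force: [0.2, -0.3, -0.7]
finger_gap: 0.0154
grip_force: 30.0
```

Run:
```python
from h import *
s=r.state();print(s["position"],s["orientation"],s["finger_gap"],s["contact_force"],s["moment"])
b=r.get_image("side")
pr=proj(b,s["position"]);print(pr)
print(r.spot_point("lock_pin","side"))
r0,c0=int(pr[0]),int(pr[1])
cv2.imwrite("pics/p4.png",cv2.resize(b["frame"][r0-40:r0+50,c0-50:c0+50],None,fx=6,fy=6,interpolation=3)); print(r0-40,c0-50)
```

```text
[0.4487382  0.23830147 0.20647204] [0.63234661 0.77467961 0.00266431 0.00147382] 0.01542074311057316 [ 0.22703309 -0.29383955 -0.72202916] [-0.04509695 -0.07711691  0.07472237]
(np.float64(218.4537919716447), np.float64(341.2863489918201))
[{'centre': [249.0, 341.9], 'confidence': 0.71}, {'centre': [269.5, 349.8], 'confidence': 0.61}]
178 291
```

View pics/p4.png

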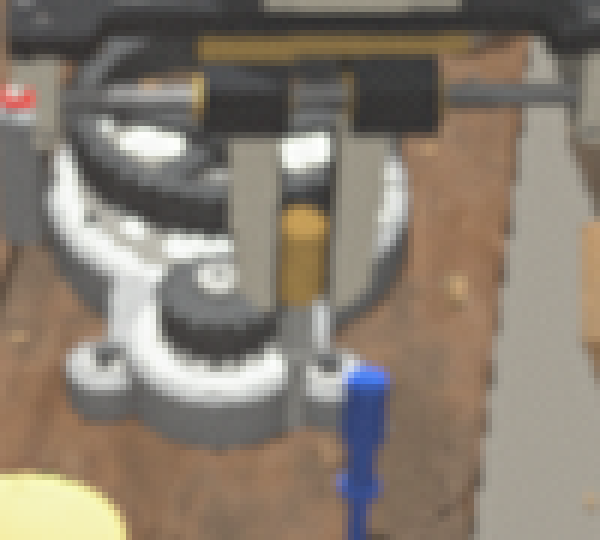

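The pin is held upright between the pads, with its tip near crop (295,425). Now I'll carry it over the slot at about (0.514, -0.066).

Request:
jog_arm([
  [0.181,-0.845,0,-0.023],
  [0.181,-0.845,0,-0.023],
  [0.181,-0.845,0,-0.023],
  [0.181,-0.845,0,-0.023],
])

```text
clock: 13.9
position: [0.4677, 0.1348, 0.2009]
orientation: [0.647, 0.762, -0.001, -0.001]
contact_force: [-0.4, -0.3, -0.7]
finger_gap: 0.0154
grip_force: 30.0
```

Request:
jog_arm([
  [0.181,-0.845,0,-0.023],
  [0.181,-0.845,0,-0.023],
  [0.181,-0.845,0,-0.023],
  [0.181,-0.845,0,-0.023],
])

```text
clock: 14.3
position: [0.4899, 0.0349, 0.2019]
orientation: [0.661, 0.751, -0.0, -0.001]
contact_force: [0.2, -0.7, -0.8]
finger_gap: 0.0154
grip_force: 30.0
```

Request:
jog_arm([
  [0.181,-0.845,0,-0.023],
  [0.181,-0.845,0,-0.023],
  [0.181,-0.845,0,-0.023],
  [0.181,-0.845,0,-0.023],
  [0.181,-0.845,0,-0.023],
])

```text
clock: 14.8
position: [0.5119, -0.0645, 0.2026]
orientation: [0.673, 0.74, 0.0, -0.001]
contact_force: [0.0, 0.3, -1.6]
finger_gap: 0.0151
grip_force: 30.0
```

Run:
```python
from fit import *
s=r.state();print(s["position"],s["orientation"],s["contact_force"],s["moment"])
b=r.get_image("side");p=s["position"]
print(proj(b,p-[0,0,.076]),proj(b,[.514,-.066,.064]))
print(r.spot_point("lock_pin","side")[:2],r.spot_point("pulley_hole","side")[:2])
print("prev tip",atz(b,(248.9,340.8),.1302))
cv2.imwrite("pics/q5.png",cv2.resize(b["frame"][140:230,270:370],None,fx=6,fy=6,interpolation=3))
```

```text
[ 0.5119 -0.0645  0.2026] [ 0.6728  0.7398  0.     -0.0008] [ 0.0154  0.3075 -1.576 ] [-0.0329 -0.1689 -0.0016]
(np.float64(167.86275611347972), np.float64(330.88982493676093)) (np.float64(187.43354730776562), np.float64(329.6638425318923))
[{'centre': [169.2, 334.3], 'confidence': 0.69}, {'centre': [266.8, 348.3], 'confidence': 0.55}] [{'centre': [188.4, 327.1], 'confidence': 0.72}, {'centre': [191.6, 330.1], 'confidence': 0.41}]
prev tip [0.4466 0.2422 0.1302]
```

View pics/q5.png

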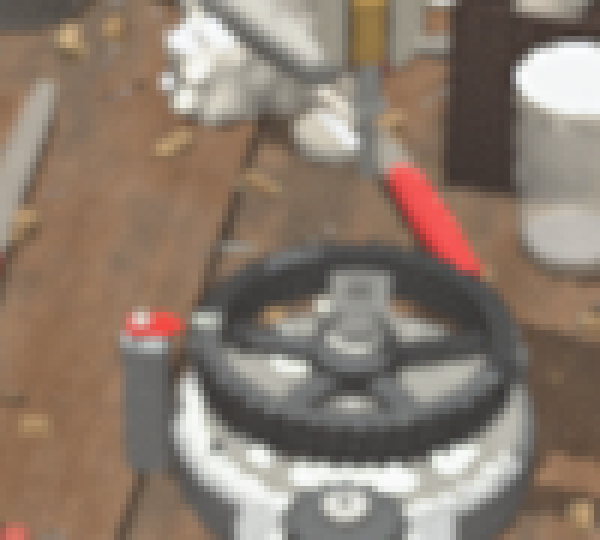

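The slot is at crop (361,287), i.e. pixel (187.4,329.8), which matches the prediction for (0.514,-0.066). The pin tip matches too. Lowering.

Request:
jog_arm([
  [0.017,-0.02,-0.2,0],
  [0.017,-0.02,-0.4,0],
  [0.017,-0.02,-0.47,0],
  [0.017,-0.02,-0.47,0],
  [0.017,-0.02,-0.47,0],
])

```text
clock: 15.45
position: [0.5146, -0.0687, 0.1478]
orientation: [0.673, 0.739, 0.0, 0.0]
contact_force: [-0.6, -0.5, -0.6]
finger_gap: 0.0151
grip_force: 30.0
```

Request:
jog_arm([
  [0,0,-0.01,0],
  [0,0,-0.02,0],
  [0,0,-0.03,0],
  [0,0,-0.04,0],
  [0,0,-0.04,0],
])

```text
clock: 15.95
position: [0.5141, -0.0691, 0.1419]
orientation: [0.673, 0.739, -0.0, -0.0]
contact_force: [0.1, -0.4, -0.7]
finger_gap: 0.0154
grip_force: 30.0
```

Request:
jog_arm([
  [0,0.01,-0.01,0],
  [0,0.01,-0.02,0],
  [0,0.01,-0.03,0],
  [0,0.01,-0.04,0],
  [0,0.01,-0.04,0],
])

```text
clock: 16.45
position: [0.514, -0.0679, 0.137]
orientation: [0.673, 0.739, -0.0, -0.0]
contact_force: [-0.2, 0.1, -0.9]
finger_gap: 0.0154
grip_force: 30.0
```

Request:
jog_arm([
  [0,0,-0.01,0],
  [0,0,-0.02,0],
  [0,0,-0.03,0],
  [0,0,-0.03,0],
])

```text
clock: 16.85
position: [0.514, -0.0679, 0.1334]
orientation: [0.673, 0.739, -0.0, -0.0]
contact_force: [0.0, 0.0, -0.8]
finger_gap: 0.0155
grip_force: 30.0
```

Request:
jog_arm([
  [0,0,-0.01,0],
  [0,0,-0.02,0],
  [0,0,-0.03,0],
  [0,0,-0.04,0],
  [0,0,-0.04,0],
])

```text
clock: 17.35
position: [0.514, -0.0679, 0.1286]
orientation: [0.673, 0.739, -0.0, -0.0]
contact_force: [-0.2, 0.4, -0.4]
finger_gap: 0.0152
grip_force: 30.0
```

Request:
jog_arm([
  [0,0,-0.01,0],
  [0,0,-0.02,0],
  [0,0,-0.025,0],
  [0,0,-0.025,0],
])

```text
clock: 17.75
position: [0.5144, -0.068, 0.1262]
orientation: [0.673, 0.739, 0.0, 0.0]
contact_force: [-0.7, 0.1, 1.6]
finger_gap: 0.0157
grip_force: 30.0
```

Contact with the bush is at z=0.1262. I'll press lightly and slide along the slot to find its ends.

Request:
jog_arm([
  [0,0,-0.008,0],
  [0,0,-0.008,0],
  [0,0,-0.008,0],
])

```text
clock: 18.05
position: [0.5147, -0.068, 0.126]
orientation: [0.673, 0.739, 0.0, 0.001]
contact_force: [-2.2, 0.7, 7.7]
finger_gap: 0.0155
grip_force: 30.0
```

Request:
jog_arm([
  [0,0.005,0,0],
  [0,0.01,0,0],
  [0,0.015,0,0],
  [0,0.02,0,0],
  [0,0.02,0,0],
])

```text
clock: 18.55
position: [0.5146, -0.0664, 0.1259]
orientation: [0.673, 0.739, -0.0, 0.001]
contact_force: [-2.4, -3.5, 6.0]
finger_gap: 0.0154
grip_force: 30.0
```

Request:
jog_arm([
  [0,0.005,0,0],
  [0,0.01,0,0],
  [0,0.015,0,0],
  [0,0.02,0,0],
  [0,0.02,0,0],
])

```text
clock: 19.05
position: [0.5146, -0.0642, 0.1258]
orientation: [0.674, 0.739, -0.0, 0.001]
contact_force: [-3.2, -4.2, 5.5]
finger_gap: 0.0158
grip_force: 30.0
```

Request:
jog_arm([
  [0,0.005,0,0],
  [0,0.01,0,0],
  [0,0.015,0,0],
  [0,0.015,0,0],
])

```text
clock: 19.45
position: [0.5144, -0.0625, 0.1257]
orientation: [0.674, 0.739, -0.001, 0.001]
contact_force: [-2.5, -4.3, 5.0]
finger_gap: 0.0156
grip_force: 30.0
```

Request:
jog_arm([
  [0,0.005,0,0],
  [0,0.01,0,0],
  [0,0.015,0,0],
  [0,0.015,0,0],
])

```text
clock: 19.85
position: [0.5143, -0.0606, 0.1255]
orientation: [0.674, 0.739, -0.001, 0.001]
contact_force: [-3.4, -4.4, 5.2]
finger_gap: 0.0153
grip_force: 30.0
```

Request:
jog_arm([
  [0,0.005,0,0],
  [0,0.01,0,0],
  [0,0.015,0,0],
  [0,0.015,0,0],
])

```text
clock: 20.25
position: [0.5141, -0.0587, 0.1253]
orientation: [0.674, 0.739, -0.001, 0.001]
contact_force: [-3.7, -4.4, 4.4]
finger_gap: 0.0156
grip_force: 30.0
```

Lateral force stays at 4.4 N while z sinks, so the pin is pivoting in the pads with its tip held at the slot's end. I'll grip harder, press more lightly and go back.

Request:
jog_arm([
  [0,0,0.003,0],
  [0,0,0.003,0],
  [0,-0.015,0.003,0],
  [0,-0.02,0.003,0],
  [0,-0.03,0.003,0],
  [0,-0.03,0.003,0],
], force=60)

```text
clock: 20.85
position: [0.5142, -0.0606, 0.1255]
orientation: [0.673, 0.739, 0.001, -0.001]
contact_force: [-3.8, 1.7, 5.7]
finger_gap: 0.0149
grip_force: 60.0
```

Request:
jog_arm([
  [0,-0.005,0,0],
  [0,-0.01,0,0],
  [0,-0.015,0,0],
  [0,-0.015,0,0],
])

```text
clock: 21.25
position: [0.5142, -0.0618, 0.1255]
orientation: [0.673, 0.739, 0.001, -0.001]
contact_force: [-2.8, 4.0, 5.6]
finger_gap: 0.0149
grip_force: 60.0
```

Request:
jog_arm([
  [0,-0.005,0.003,0],
  [0,-0.01,0.003,0],
  [0,-0.015,0.003,0],
  [0,-0.02,0.003,0],
  [0,-0.02,0.003,0],
])

```text
clock: 21.75
position: [0.5144, -0.0655, 0.1257]
orientation: [0.673, 0.739, 0.0, 0.0]
contact_force: [-0.4, 3.7, 4.0]
finger_gap: 0.0152
grip_force: 60.0
```

Request:
jog_arm([
  [0,-0.005,0,0],
  [0,-0.01,0,0],
  [0,-0.015,0,0],
  [0,-0.015,0,0],
])

```text
clock: 22.15
position: [0.5144, -0.067, 0.1258]
orientation: [0.673, 0.739, 0.0, -0.0]
contact_force: [-0.2, 5.6, 4.6]
finger_gap: 0.0148
grip_force: 60.0
```

Request:
jog_arm([
  [0,0,0.008,0],
  [0,0,0.016,0],
  [0,0,0.016,0],
  [0,0,0.016,0],
])

```text
clock: 22.55
position: [0.5135, -0.0671, 0.1268]
orientation: [0.673, 0.739, -0.0, -0.001]
contact_force: [0.1, 5.1, -2.7]
finger_gap: 0.0147
grip_force: 60.0
```

The tip is off the bush and against the slot's -y end, with TCP y=-0.067. Total travel between ends was 8.3 mm, which matches. I'll pivot the pin back upright against this end with a softer grip.

Request:
jog_arm([
  [0,-0.005,0,0],
  [0,-0.015,0,0],
  [0,-0.025,0,0],
  [0,-0.035,0,0],
  [0,-0.035,0,0],
], force=25)

```text
clock: 23.05
position: [0.5142, -0.0717, 0.1275]
orientation: [0.674, 0.739, -0.0, -0.0]
contact_force: [-0.4, 2.8, -2.8]
finger_gap: 0.0154
grip_force: 25.0
```

Run:
```python
from fit import *
s=r.state();print(s["position"],s["contact_force"],s["moment"],s["clock"])
b=r.get_image("side");p=s["position"]
print(proj(b,p),proj(b,p-[0,0,.074]),proj(b,[.514,-.0705,.064]))
cv2.imwrite("pics/q6.png",cv2.resize(b["frame"][135:215,285:375],None,fx=7,fy=7,interpolation=3))
```

```text
[ 0.5142 -0.0717  0.1275] [-0.422   2.7791 -2.8244] [0.7666 0.0484 0.0196] 23.05
(np.float64(166.0213941255367), np.float64(330.41797811436527)) (np.float64(189.45341100633482), np.float64(329.84145555821976)) (np.float64(186.4823898258963), np.float64(329.91179558935175))
```

View pics/q6.png

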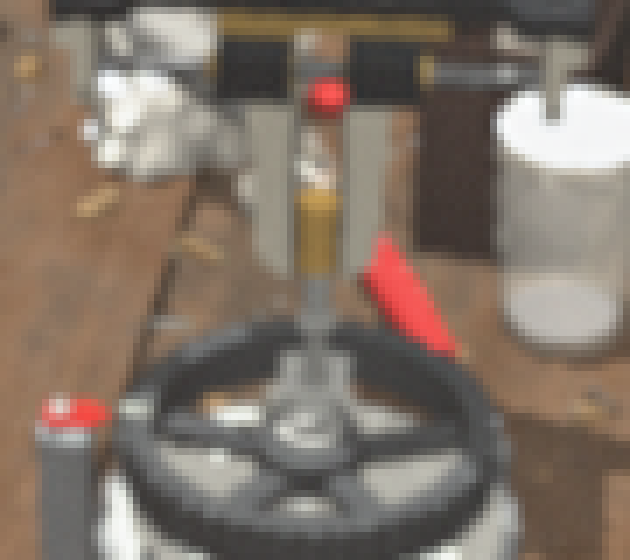

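The pin stands upright at the far end of the slot, with its head at crop (317,230) and the boss at (317,370), so the bush's middle is at TCP y of about -0.0675. I'll touch down lightly and search along the slot.

Request:
jog_arm([
  [0,0.008,-0.01,0],
  [0,0.008,-0.02,0],
  [0,0.008,-0.02,0],
  [0,0.008,-0.02,0],
], force=50)

```text
clock: 23.5
position: [0.5148, -0.0709, 0.126]
orientation: [0.673, 0.739, 0.0, 0.001]
contact_force: [-1.2, 1.3, 4.6]
finger_gap: 0.0154
grip_force: 50.0
```

Request:
jog_arm([
  [0,0.004,0,0],
  [0,0.008,0,0],
  [0,0.012,0,0],
  [0,0.016,0,0],
  [0,0.02,0,0],
  [0,0.024,0,0],
  [0,0.028,0,0],
  [0,0.032,0,0],
])

```text
clock: 24.3
position: [0.5146, -0.0683, 0.1259]
orientation: [0.674, 0.739, -0.001, 0.001]
contact_force: [-2.3, -4.6, 6.0]
finger_gap: 0.015
grip_force: 50.0
```

Request:
jog_arm([
  [0,0.004,0,0],
  [0,0.008,0,0],
  [0,0.012,0,0],
  [0,0.016,0,0],
  [0,0.02,0,0],
  [0,0.024,0,0],
  [0,0.028,0,0],
])

```text
clock: 25.0
position: [0.5144, -0.065, 0.1258]
orientation: [0.674, 0.739, -0.001, 0.001]
contact_force: [-2.0, -5.2, 4.9]
finger_gap: 0.0152
grip_force: 50.0
```

Request:
jog_arm([
  [0,0,0.012,0],
  [0,0,0.016,0],
  [0,0,0.016,0],
])

```text
clock: 25.3
position: [0.514, -0.0633, 0.1268]
orientation: [0.673, 0.739, -0.0, -0.0]
contact_force: [-0.6, -0.1, -0.5]
finger_gap: 0.0149
grip_force: 50.0
```

Lifting clears the lateral force, so that was just friction, and this line holds no hole. Next line, further +x.

Request:
jog_arm([
  [0.01,-0.006,0,0],
  [0.02,-0.006,0,0],
  [0.02,-0.006,-0.008,0],
  [0.02,-0.006,-0.012,0],
  [0.02,-0.006,-0.012,0],
])

```text
clock: 25.8
position: [0.5166, -0.0641, 0.1255]
orientation: [0.673, 0.739, -0.0, 0.0]
contact_force: [-3.1, -0.4, 0.2]
finger_gap: 0.0155
grip_force: 50.0
```

Request:
jog_arm([
  [0,0,-0.006,0],
  [0,0,-0.01,0],
  [0,0,-0.01,0],
])

```text
clock: 26.1
position: [0.5166, -0.0642, 0.1243]
orientation: [0.673, 0.739, -0.0, 0.0]
contact_force: [-2.4, -0.5, 0.8]
finger_gap: 0.0151
grip_force: 50.0
```

Dropped below the bush's top with little force, so this looks like the hole. I'll go on gently.

Request:
jog_arm([
  [0,0,-0.01,0],
  [0,0,-0.02,0],
  [0,0,-0.025,0],
  [0,0,-0.025,0],
])

```text
clock: 26.5
position: [0.5166, -0.0641, 0.1212]
orientation: [0.673, 0.739, -0.0, 0.0]
contact_force: [-1.6, -0.1, -1.2]
finger_gap: 0.0151
grip_force: 50.0
```

Request:
jog_arm([
  [0,0,-0.01,0],
  [0,0,-0.02,0],
  [0,0,-0.03,0],
  [0,0,-0.04,0],
  [0,0,-0.04,0],
])

```text
clock: 27.0
position: [0.5166, -0.0641, 0.1163]
orientation: [0.673, 0.739, -0.0, -0.0]
contact_force: [-1.8, -0.8, -1.2]
finger_gap: 0.015
grip_force: 50.0
```

Request:
jog_arm([
  [0,0,-0.01,0],
  [0,0,-0.02,0],
  [0,0,-0.03,0],
  [0,0,-0.03,0],
])

```text
clock: 27.4
position: [0.5166, -0.0641, 0.1128]
orientation: [0.673, 0.739, 0.0, 0.0]
contact_force: [-2.8, -0.6, -0.5]
finger_gap: 0.0149
grip_force: 50.0
```

Request:
jog_arm([
  [0,0,-0.01,0],
  [0,0,-0.02,0],
  [0,0,-0.03,0],
  [0,0,-0.03,0],
])

```text
clock: 27.8
position: [0.5166, -0.0641, 0.1092]
orientation: [0.673, 0.739, 0.0, 0.0]
contact_force: [-1.4, -1.5, 0.1]
finger_gap: 0.015
grip_force: 50.0
```

Request:
jog_arm([
  [0,0,-0.006,0],
  [0,0,-0.012,0],
  [0,0,-0.012,0],
])

```text
clock: 28.1
position: [0.5167, -0.0641, 0.1081]
orientation: [0.673, 0.739, 0.0, 0.0]
contact_force: [-2.7, -1.3, 1.6]
finger_gap: 0.0153
grip_force: 50.0
```

Request:
jog_arm([
  [0,0,-0.006,0],
  [0,0,-0.008,0],
  [0,0,-0.008,0],
])

```text
clock: 28.4
position: [0.5171, -0.0641, 0.108]
orientation: [0.673, 0.739, 0.0, 0.0]
contact_force: [-3.5, -0.6, 8.3]
finger_gap: 0.0147
grip_force: 50.0
```

Seated: force rises at z=0.108, 18 mm below the bush contact. Relaxing, releasing and lifting.

Request:
jog_arm([
  [0,0,0.008,0],
  [0,0,0.008,0],
])

```text
clock: 28.6
position: [0.5169, -0.064, 0.1081]
orientation: [0.673, 0.739, 0.0, 0.0]
contact_force: [-1.2, -0.2, 2.3]
finger_gap: 0.0153
grip_force: 50.0
```

Request:
jog_arm([
  [0,0,0,0],
  [0,0,0,0],
  [0,0,0,0],
  [0,0,0,0],
  [0,0,0.2,0],
  [0,0,0.6,0],
  [0,0,1,0],
  [0,0,1,0],
], claw=0.6)

```text
clock: 29.4
position: [0.5204, -0.0648, 0.2362]
orientation: [0.673, 0.739, 0.003, 0.005]
contact_force: [-0.1, 0.1, 1.1]
finger_gap: 0.0374
grip_force: 0.0
```

Request:
jog_arm([
  [-0.4,-1,0.3,0],
  [-0.4,-1,0.3,0],
  [-0.4,-1,0.3,0],
  [-0.4,-1,0.3,0],
  [-0.4,-1,0.3,0],
])

```text
clock: 29.9
position: [0.4685, -0.1845, 0.2638]
orientation: [0.674, 0.739, 0.0, 0.0]
contact_force: [0.8, -0.3, -1.0]
finger_gap: 0.0375
grip_force: 0.0
```

Run:
```python
from fit import *
s=r.state();print(s["position"],s["contact_force"],s["clock"])
P={}
for v in("top","side"):
    b=r.get_image(v);P[v]=b
    f=b["frame"].astype(int)
    for z in(.116,.06):print(v,z,proj(b,[.5166,-.063,z]))
    hsv=cv2.cvtColor(b["frame"],cv2.COLOR_BGR2HSV);m=cv2.inRange(hsv,(15,90,70),(35,255,255))
    n,l,st,c=cv2.connectedComponentsWithStats(m)
    pr=proj(b,[.5166,-.063,.105])
    for i in range(1,n):
        if np.hypot(c[i][1]-pr[0],c[i][0]-pr[1])<15:print(" brass",st[i],c[i])
    print(r.spot_point("lock_pin",v)[:2],r.spot_point("rim_mark",v)[:1],r.spot_point("pointer_tip",v)[:1])
g=P["top"]["frame"].astype(int).sum(2)//3;print(g[177:184,322:336])
```

```text
[ 0.4685 -0.1845  0.2638] [ 0.8104 -0.3205 -1.0458] 29.9
top 0.116 (np.float64(196.14113377624412), np.float64(345.8534636314435))
top 0.06 (np.float64(199.88967824832574), np.float64(344.8441487272063))
 brass [344 193   6   7  30] [346.6    195.9333]
[{'centre': [201.9, 345.1], 'confidence': 0.57}, {'centre': [237.4, 270.7], 'confidence': 0.49}] [{'centre': [180.1, 326.8], 'confidence': 0.74}] [{'centre': [176.4, 328.2], 'confidence': 0.96}]
side 0.116 (np.float64(171.4747843432318), np.float64(328.8996552822363))
side 0.06 (np.float64(189.20896932323728), np.float64(328.4997069518212))
 brass [325 168   8  14  94] [328.5745 174.2128]
[{'centre': [268.1, 350.0], 'confidence': 0.65}, {'centre': [199.6, 330.0], 'confidence': 0.48}] [{'centre': [195.3, 302.1], 'confidence': 0.68}] [{'centre': [193.1, 299.5], 'confidence': 0.83}]
[[ 76  58  56  68  68  90  95  80  60  49  58  71  76  76]
 [ 56  51  46  46  71 111 103  72  54  51  67  76  78  73]
 [ 73  74  62  56  84 136 143 108  78  73  97 109 116 105]
 [ 94  97  93  80 101 163 191 141 101  99 113 121 125 117]
 [111 110 110 100 115 179 221 156 110 108 111 114 114 109]
 [118 112 113 107 113 155 195 139  90  82  81  83  85  90]
 [114 111 104  88  81  98 123  97  73  71  59  58  61  64]]
```

```bash
python3 -c "
from rig import r
print(r.finish_job())"
```

```text
the job is handed in; nothing more can be done
None
```

I set the pulley to the pointer, put the brass-headed pin through its slot into the bush hole with the collar down, let go of it, and handed the job in at about 30 s. The pass/fail result was not shown to me. In the last pictures the pin head sits at its home height and the white line is about 0.05 rad off the pointer.

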